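# Click the marker's point out on the length stop

## Robot

A 6-joint arm with a two-finger parallel gripper is mounted at the origin on the work surface. World frame = base frame: x ahead of the robot, y to its left, z up, the work surface at z = 0. Lengths are in m, angles in degrees, forces in N, time in s.
With the tool pointing down it reaches from about 0.35 to 0.875 m from the base axis. Payload 4.2 kg.
Tool frame: the origin (TCP) lies between the finger pads; the fingertips stand 17 mm ahead of it and the grasp point (between the pads) lies 2 mm behind it; z points along the fingers, y is the line along which they close (so a half turn about z gives the same grasp; the last joint's range is limited). The gripper opens to 87 mm and grips with 3 to 60 N. Pads are 19 mm wide; open, the fingers measure 117 mm over their backs; the gripper's body (75 mm by 190 mm) begins 51 mm behind the grasp point.
Start: joints at [79.389, 22.042, 0.453, 0, -68.411, -14.817], TCP at [0.268, 0.564, 0.24] pointing down, gripper open.
Joint ranges: [-179.83, 179.83], [-69.29, 118.12], [-61.27, 80.66], [-181.25, 117.63], [-171.15, -9.14], [-177.46, 177.46]. Speed limits (degrees/s): [159.86, 159.86, 180, 180, 180, 180].

## Interface

Orientations are given as a 3x3 rotation matrix whose columns are the frame's x, y, z axes.
In Python, from station import sense, capture, r, masks_of gives the robot as it stands.
- The arm moves only by the tool apply_moves, never from a script. Its argument "steps" is a list that holds one entry, the list of rows, each a list of 7 numbers: the opening, from 0 (shut) to 1 (fully open), then the shift along the tool's x, y, z in mm, then the turn, a rotation vector about the tool's x, y, z in rad. A call has 1 to 12 rows; each row shifts and turns the commanded pose from where the row before left it, along the tool's axes as they then stand; what a row does not reach is not made up. A row lasts 1/8 s, in which the tool goes at most 62.5 mm and 10.7 degrees, less where a joint would pass 70% of its speed; a pose out of reach is approached as far as the arm can. A call with a gripper value outside its range is refused whole. The fingers move at their own pace and stop on an object; the grip force is fixed at half the most. Time passes only in rows, so rows that do not move let the fingers close. It gives the time, the measured TCP pose, the force and the opening at its end, in the units of the state.
- sense(): the state, without advancing time (a new reading comes with each control period).
- capture(name): name is "side" or "top" or "wrist"; returns a dict with "color" (384x512x3 uint8, red, green, blue), "vfov" (degrees; the focal length in pixels is half the picture's height over the tangent of half this angle, whatever the lens; pixels are square), "cx", "cy" (the principal point, pixels), "T" (4x4, takes a point from camera to world coordinates). Camera axes: x right, y down, z forward; pixel columns grow to the right and rows downward; lengths in m; the calibration is good to about 2 mm. A picture is of the moment at which its call begins. There is no depth.
- r.finish_job(): hands the job in, once; it reports no verdict.
Trained networks look in a picture, given as the dict that the camera call returned (one of the last four; its "shot" number tells which), for a name from the list of things; names that differ only in an ending like _2 or _b are one class to them, and where a whole thing is asked for, a point or a joint stands for the part that bears it (a point fixed in the world has none). Each returns a list of dicts, best first, with "confidence" (0 to 1); they miss things now and then, are a little off and sometimes report something else, mostly with a low value. They report only what shows in the picture. A call takes as long as a camera call. They do not tell look-alikes from the thing itself.
- masks_of(picture, thing): "pixels" (384x512 bool, what is visible of it) and "box" ([left, top, width, height] in pixels, round what is visible of it).
The state is a dict: "time_s": time; "joints": joint angles; "joint_velocities": joint speeds; "effort": joint torques, N m; "tcp_pos": TCP position; "ee_rot": TCP orientation; "wrist_force": force on the tool from outside, world axes, zero at the start; "moment": the same for the moment, N m; "gripper_width": opening from 0.0 (shut) to 1.0 (fully open).
Only numpy, scipy, OpenCV 4.12 (cv2) and the standard library are available. Lean on these libraries where they do the work, as an engineer would, in place of code of your own. Each camera call takes 0.05 s, during which the arm holds its last target. There are 200 camera calls.

## Task

Pick up the square metal marker, and while holding it push its end button squarely against the upright steel block of the length stop, firmly but without ramming it, until the button clicks all the way in and stays in (point out). Then lay the marker down, about centred and either way round, in both notches of the wooden rest and let go; leave the hammer, jar and weight alone.

Things in the scene. Friction and masses are not known exactly. Their poses are not given: they have to be found in the camera images.
- marker: Loose marker, about 0.15 kg, lying flat: square aluminium barrel 120 x 24 x 24 mm, black rubber band near the point. Origin: centre of the barrel's underside; barrel from x = -60 to +60 mm, its axis at z = +12 mm. +x points to the button end, -x to the conical point (reaches x = -81 mm), z up. Grasp across the 24 mm barrel (along y).
- marker_center (a point): Centre of the marker's barrel, on its axis, 12 mm above the marker's origin; axes as the marker's.
- button_face (a point): Centre of the flat outer face of the marker's round steel end button (diameter 13 mm), on the barrel axis, 78 mm from the marker's origin along its +x while the button is out, 66 mm once it is in.
- marker_button (a joint): How far the end button is pushed in, m: 0 out, 0.012 fully in. Over-centre snap: about 9 N starts it, less and less force is needed as it goes in; let go before about 0.0095 it springs back out, past that it snaps in by itself and stays in (held with about 2 N). At 0.012 it meets a rigid end stop.
- stop_rail: Length stop fixed to the bench: flat rail 220 x 60 x 6 mm (origin: centre of underside, x along it, z up) with an upright dark steel block, 54 wide (about y = 0), 22 thick, z = 6 to 60 mm, and a knob 26 mm across on top to z = 74. Push its flat face, which looks to -x, towards +x. The block is clamped, rigid; its face is anywhere from x = +40 to +80 mm, not reported: find it by touch or sight.
- cradle: Wooden rest fixed to the bench: base 96 x 64 x 10 mm (origin: centre of underside, z up), two saddles at x = -34 and +34 mm, each 12 mm thick along x with a notch 32 mm wide in y, open upward, floor at z = 24 mm, cheek tops at 42 mm. The marker lies along x in both notches, underside at z = 24 mm. 56 mm free along x between the saddles for fingers.
- rivet_jar: Bystander: glass jar with steel lid, 60 mm diameter, 75 mm tall, origin under its centre. Leave alone.
- mallet: Bystander: hammer 220 mm long lying on the bench beyond the work. Leave alone.
- edge_weight: Bystander: brass weight, 60 mm diameter, 45 mm tall with a knob, origin under its centre. Leave alone.
Mind the look-alikes: they are no part of the job. What is meant by the marker is not blue, green or red, and is the larger of those in its own colour.

How it is judged:
By the outcome, as a careful person would: the job done as asked, in the order asked, and still so for the second after the job is handed in, with the robot touching nothing.
It also fails if it takes over 54 s, if anything falls off the work surface, if the arm or the gripper's body presses on something with over 40 N, if the wrist force passes 120 N, or if a joint passes its speed limit or range.

## Working session

There is one attempt and no reset: what is moved stays moved. The work goes in short steps, Python scripts to look and compute and a tool call to move; the robot and the scene stay as the last step left them, time stands still between calls to the robot, and variables do not carry over. Pictures are saved under pics/ and viewed, on a budget of 10 in all, crops included, one or two more only if the job needs it, and the job is handed in when it is done.

Besides the shell and the picture viewer there is one more tool, called as name(argument=value, ...), one argument or row to a line, values as JSON. apply_moves: Moves the arm, as the interface text tells. Its arguments: {"type":"object","properties":{"steps":{"type":"array","items":{"type":"array","items":{"type":"array","items":{"type":"number"}}}}},"required":["steps"]}

```bash
mkdir -p pics
cat > h.py <<'E'
import numpy as np, cv2
from station import sense, capture, r, masks_of
def K(c):
    f=c["color"].shape[0]/2/np.tan(np.radians(c["vfov"])/2); return f
def ray(c,u,v):
    f=K(c); d=np.array([(u-c["cx"])/f,(v-c["cy"])/f,1.]); T=np.array(c["T"])
    return T[:3,3],T[:3,:3]@d
def onz(c,u,v,z):
    o,d=ray(c,u,v); return o+d*(z-o[2])/d[2]
def proj(c,P):
    T=np.array(c["T"]); q=T[:3,:3].T@(np.array(P)-T[:3,3]); f=K(c)
    return np.array([c["cx"]+f*q[0]/q[2],c["cy"]+f*q[1]/q[2]])
def save(n,img,s=1): cv2.imwrite("pics/"+n,cv2.resize(img[:,:,::-1],None,fx=s,fy=s,interpolation=cv2.INTER_CUBIC))
E
python3 - <<'E'
from h import *
t=capture("top"); s=capture("side")
np.set_printoptions(precision=3,suppress=True)
save("a.png",np.vstack([t["color"],s["color"]]),0.78)
save("top.png",t["color"],1.5)
for c,n in((t,"top"),(s,"side")):
  print(n,np.array(c["T"]),K(c),c["cx"],c["cy"])
  for th in("marker","stop_rail","cradle","rivet_jar","mallet","edge_weight"):
    for m in masks_of(c,th):
      ys,xs=np.nonzero(m["pixels"]); 
      if len(xs)==0: continue
      (a,b),(w,h),an=cv2.minAreaRect(np.c_[xs,ys].astype(np.float32))
      print(th,round(m["confidence"],2),m["box"],"rect",round(a),round(b),round(w),round(h),round(an),"z0",onz(c,a,b,0.012)[:2], c["color"][m["pixels"]].mean(0).round())
print(sense())
E
```

```text
top [[ 0.024 -0.999  0.049  0.448]
 [-1.    -0.023  0.006 -0.04 ]
 [-0.005 -0.049 -0.999  1.183]
 [ 0.     0.     0.     1.   ]] 374.236380052821 257.1056195986912 192.12801182591193
marker 0.87 [334.9, 257.2, 38.5, 32.1] rect 355 274 9 50 40 z0 [ 0.259 -0.341] [ 78.  92. 132.]
marker 0.86 [311.8, 176.1, 18.9, 45.5] rect 320 198 49 9 72 z0 [ 0.49  -0.231] [154. 164. 158.]
marker 0.73 [264.2, 242.6, 48.4, 12.6] rect 288 250 10 50 88 z0 [ 0.328 -0.133] [162.  78.  66.]
marker 0.69 [351.5, 203.9, 29.3, 16.1] rect 365 213 34 6 30 z0 [ 0.447 -0.372] [161. 169. 160.]
marker 0.56 [347.8, 157.9, 25.4, 27.7] rect 359 168 33 6 40 z0 [ 0.588 -0.35 ] [ 70. 121.  75.]
stop_rail 0.82 [152.9, 153.9, 38.9, 67.2] rect 171 187 23 71 18 z0 [0.516 0.239] [162. 171. 160.]
cradle 0.61 [239.9, 179.6, 23.2, 31.6] rect 252 194 30 20 90 z0 [ 0.499 -0.017] [151. 107.  68.]
rivet_jar 0.76 [256.8, 97.0, 18.1, 25.6] rect 266 110 22 18 90 z0 [ 0.766 -0.055] [143. 145. 133.]
rivet_jar 0.44 [154.4, 150.8, 38.7, 71.4] rect 170 186 23 70 18 z0 [0.517 0.24 ] [161. 170. 159.]
mallet 0.73 [183.8, 76.7, 35.1, 67.7] rect 1
[... 1028 characters left out ...]
1 [311.7, 143.0, 24.6, 36.1] rect 323 161 34 24 90 z0 [ 0.779 -0.032] [114. 122. 103.]
mallet 0.85 [245.7, 117.3, 74.9, 32.5] rect 283 134 25 75 87 z0 [0.754 0.125] [151. 128.  86.]
{'time_s': 0.7, 'joints': array([ 79.39 ,  22.037,   0.452,  -0.002, -68.413, -14.817]), 'joint_velocities': array([-0.1  , -0.026, -0.023,  0.042, -0.035,  0.043]), 'effort': array([  0.001, -39.033,  18.759,   4.224,   0.016,  -0.   ]), 'tcp_pos': array([0.268, 0.564, 0.24 ]), 'ee_rot': array([[ 0.903, -0.429, -0.   ],
       [-0.429, -0.903,  0.   ],
       [-0.   , -0.   , -1.   ]]), 'wrist_force': array([ 0.62 ,  0.367, -0.279]), 'moment': array([-0.072,  0.012, -0.01 ]), 'gripper_width': 0.9970857719383952}
```

View pics/top.png

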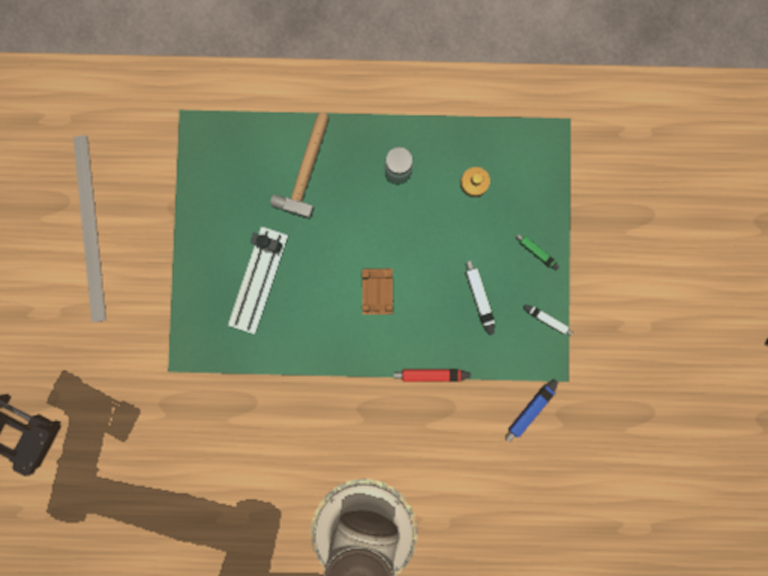

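View pics/a.png

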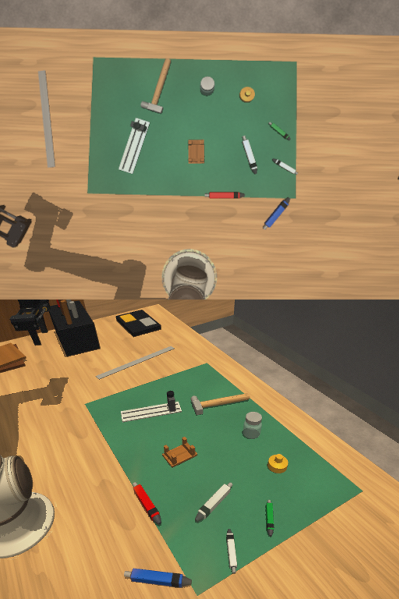

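The top view shows the large aluminium marker at about (320,198): button end up at (312,175), black band and point down at (327,221). The rail is at (171,187) with its block at the upper end (178,160). The cradle is at (252,194), and its long side runs along world x. The small white marker is the look-alike. Next I'll plan the approach.

```bash
cat >> h.py <<'E'
from scipy.spatial.transform import Rotation as Ro
np.set_printoptions(precision=4,suppress=True)
def down(yaw):  # tool x along yaw (deg), z down
    c,s=np.cos(np.radians(yaw)),np.sin(np.radians(yaw)); return np.array([[c,s,0],[s,-c,0],[0,0,-1.]])
def plan(p1,yaw,n,op,p0=None,R0=None):
    st=sense(); p0=st["tcp_pos"] if p0 is None else p0; R0=st["ee_rot"] if R0 is None else R0
    d=Ro.from_matrix(R0.T@down(yaw)).as_rotvec()/n
    R=Ro.from_matrix(R0); v=(np.array(p1)-p0)/n; rows=[]
    for i in range(n):
        rows.append([op]+[round(float(x),1) for x in R.inv().apply(v)*1000]+[round(float(x),4) for x in d]); R=R*Ro.from_rotvec(d)
    print(rows)
E
python3 - <<'E'
from h import *
t=capture("top")
def axis(th,i,z):
    best=[m for m in masks_of(t,th)]
    m=min(best,key=lambda m:np.hypot(m["box"][0]+m["box"][2]/2-i[0],m["box"][1]+m["box"][3]/2-i[1]))
    ys,xs=np.nonzero(m["pixels"]); P=np.array([onz(t,x,y,z)[:2] for x,y in zip(xs,ys)])
    (c,s,a)=cv2.minAreaRect((P*1000).astype(np.float32)); print(th,c,s,a,P.mean(0))
axis("marker",(320,198),.012);axis("stop_rail",(171,187),.006);axis("cradle",(252,194),.03)
plan([.49,-.231,.2],-162,16,1)
E
```

```text
marker (490.2279052734375, -230.9292449951172) (149.00767517089844, 24.728931427001953) 19.374866485595703 [ 0.4879 -0.2312]
stop_rail (516.6034545898438, 239.13214111328125) (71.75588989257812, 220.34361267089844) 74.78112030029297 [0.517  0.2364]
cradle (499.55377197265625, -15.86500358581543) (89.58798217773438, 58.58926773071289) 1.472898006439209 [ 0.4981 -0.0152]
[[1, 33.9, 39.0, 2.5, 0.0, 0.0, 0.149], [1, 39.3, 33.5, 2.5, 0.0, 0.0, 0.149], [1, 43.8, 27.3, 2.5, 0.0, 0.0, 0.149], [1, 47.4, 20.5, 2.5, 0.0, 0.0, 0.149], [1, 49.9, 13.2, 2.5, 0.0, 0.0, 0.149], [1, 51.3, 5.7, 2.5, 0.0, 0.0, 0.149], [1, 51.6, -2.0, 2.5, 0.0, 0.0, 0.149], [1, 50.7, -9.6, 2.5, 0.0, 0.0, 0.149], [1, 48.7, -17.0, 2.5, 0.0, 0.0, 0.149], [1, 45.6, -24.1, 2.5, 0.0, 0.0, 0.149], [1, 41.6, -30.6, 2.5, 0.0, 0.0, 0.149], [1, 36.6, -36.4, 2.5, 0.0, 0.0, 0.149], [1, 30.7, -41.4, 2.5, 0.0, 0.0, 0.149], [1, 24.3, -45.6, 2.5, 0.0, 0.0, 0.149], [1, 17.2, -48.6, 2.5, 0.0, 0.0, 0.149], [1, 9.8, -50.7, 2.5, 0.0, 0.0, 0.149]]
```

apply_moves(
  steps=[
    [[1,34,39,2.5,0,0,0.15],[1,39,33.5,2.5,0,0,0.15],[1,44,27,2.5,0,0,0.15],[1,47,20.5,2.5,0,0,0.15],[1,50,13,2.5,0,0,0.15],[1,51,6,2.5,0,0,0.15],[1,52,-2,2.5,0,0,0.15],[1,51,-10,2.5,0,0,0.15],[1,49,-17,2.5,0,0,0.15],[1,46,-24,2.5,0,0,0.15],[1,42,-31,2.5,0,0,0.15],[1,37,-36,2.5,0,0,0.15]],
  ],
)

```text
time_s: 2.4
tcp_pos: [0.4314, -0.0361, 0.21]
ee_rot: [[-0.627, -0.779, 0.001], [-0.779, 0.627, 0.0], [-0.001, -0.001, -1.0]]
wrist_force: [1.2, 0.2, 0.3]
gripper_width: 1.003
```

apply_moves(
  steps=[
    [[1,31,-41,2.5,0,0,0.15],[1,24,-46,2.5,0,0,0.15],[1,17,-49,2.5,0,0,0.15],[1,10,-51,2.5,0,0,0.15],[1,0,0,0,0,0,0],[1,0,0,0,0,0,0]],
  ],
)

```text
time_s: 3.15
tcp_pos: [0.4836, -0.2347, 0.1993]
ee_rot: [[-0.956, -0.293, -0.001], [-0.293, 0.956, 0.0], [0.0, 0.0, -1.0]]
wrist_force: [-0.3, 0.1, 0.2]
gripper_width: 0.999
```

Run:
```python
from h import *
s=sense(); print(s["tcp_pos"],s["ee_rot"],s["joints"])
w=capture("wrist"); print(np.array(w["T"]))
L=[m for m in masks_of(w,"marker")]
img=w["color"].copy()
for m in L:
    ys,xs=np.nonzero(m["pixels"]); P=np.array([onz(w,x,y,.012)[:2] for x,y in zip(xs,ys)])
    print(m["confidence"],m["box"],cv2.minAreaRect((P*1000).astype(np.float32)),P.mean(0))
save("w1.png",img,1)
```

```text
[ 0.4836 -0.2347  0.1993] [[-0.9561 -0.2932 -0.0006]
 [-0.2932  0.9561  0.0003]
 [ 0.0005  0.0005 -1.    ]] [ -8.6055  15.5313 -15.2803  -0.0142 -59.2236 -64.3402]
[[-0.2917  0.9146  0.28    0.4071]
 [ 0.9565  0.2785  0.0869 -0.2587]
 [ 0.0015  0.2932 -0.9561  0.3443]
 [ 0.      0.      0.      1.    ]]
0.95 [82.0, 52.2, 92.6, 92.1] ((447.7251281738281, -372.1058654785156), (114.18470764160156, 20.55910873413086), 60.24775314331055) [ 0.4472 -0.3728]
0.94 [92.4, 190.6, 53.4, 62.1] ((579.19677734375, -360.9578552246094), (79.06226348876953, 25.729671478271484), 52.60491180419922) [ 0.5801 -0.3594]
0.7 [245.3, 99.3, 25.1, 152.8] ((492.50592041015625, -229.8592987060547), (161.3632049560547, 24.508241653442383), 18.982860565185547) [ 0.4877 -0.2316]
0.7 [325.3, 13.4, 168.5, 64.0] ((327.851806640625, -131.31298828125), (28.795852661132812, 163.00852966308594), 1.6043933629989624) [ 0.3277 -0.1335]
```

View pics/w1.png

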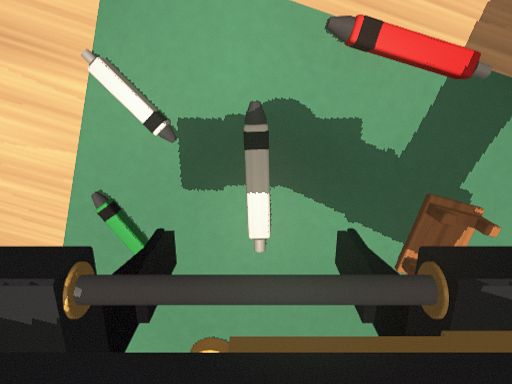

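The wrist view shows the marker at (258,175), lying between the fingers: button at (260,245), point at (255,108). Now I'll plan the descent.

Run:
```python
from h import *
plan([.4927,-.230,.020],-160.8,5,1)
```

```text
[[1, -1.9, 0.2, 36.0, 0.0, 0.0, -0.0072], [1, -1.9, 0.2, 36.0, 0.0, 0.0, -0.0072], [1, -1.9, 0.2, 36.0, 0.0, 0.0, -0.0072], [1, -1.9, 0.2, 36.0, 0.0, 0.0, -0.0072], [1, -1.9, 0.2, 36.0, 0.0, 0.0, -0.0072]]
```

apply_moves(
  steps=[
    [[1,-3,0.3,50,0,0,-0.012],[1,-3,0.3,50,0,0,-0.012],[1,-3,0.4,40,0,0,-0.012],[1,-0.5,0,25,0,0,0],[1,0,0,14,0,0,0],[1,0,0,0,0,0,0],[0,0,0,0,0,0,0],[0,0,0,0,0,0,0],[0,0,0,0,0,0,0],[0,0,0,0,0,0,0],[0,0,0,0,0,0,0],[0,0,0,0,0,0,0]],
  ],
)

```text
time_s: 4.75
tcp_pos: [0.4927, -0.2309, 0.0205]
ee_rot: [[-0.945, -0.328, -0.0], [-0.328, 0.945, 0.0], [0.0, 0.0, -1.0]]
wrist_force: [-0.1, -0.3, 0.1]
gripper_width: 0.402
```

apply_moves(
  steps=[
    [[0,0,0,0,0,0,0],[0,0,0,0,0,0,0],[0,0,0,0,0,0,0],[0,0,0,0,0,0,0]],
  ],
)

```text
time_s: 5.25
tcp_pos: [0.4927, -0.2308, 0.0205]
ee_rot: [[-0.945, -0.328, -0.0], [-0.328, 0.945, 0.0], [0.0, 0.0, -1.0]]
wrist_force: [0.5, -0.4, -0.3]
gripper_width: 0.272
```

apply_moves(
  steps=[
    [[0,0,0,-10,0,0,0],[0,0,0,-30,0,0,0],[0,0,0,-45,0,0,0],[0,0,0,-40,0,0,0],[0,0,0,-15,0,0,0],[0,0,0,0,0,0,0]],
  ],
)

```text
time_s: 6.0
tcp_pos: [0.4928, -0.2308, 0.1613]
ee_rot: [[-0.945, -0.327, 0.002], [-0.327, 0.945, 0.0], [-0.002, -0.001, -1.0]]
wrist_force: [-0.6, 0.2, -0.9]
gripper_width: 0.274
```

Run:
```python
from h import *
s=sense(); print(s["tcp_pos"],s["ee_rot"],s["wrist_force"],s["moment"])
w=capture("wrist"); 
for n in("side","top"):
  c=capture(n)
  for m in masks_of(c,"marker"): print(n,m["confidence"],m["box"])
  for m in masks_of(c,"stop_rail"): print(n,"rail",m["confidence"],m["box"])
  if n=="top": 
    crop=c["color"][130:235,140:200]; top=c
  else: side=c
a=cv2.resize(crop,(343,600),interpolation=cv2.INTER_CUBIC)
b=cv2.resize(side["color"][95:170,140:250],(450,307),interpolation=cv2.INTER_CUBIC)
d=cv2.resize(w["color"],(390,293))
o=np.zeros((600,800,3),np.uint8); o[:,:343]=a; o[:307,346:796]=b; o[307:,346:736]=d
save("b.png",o)
# predicted face edges: for offsets along rail
```

```text
[ 0.4928 -0.2308  0.1613] [[-0.9449 -0.3274  0.0019]
 [-0.3274  0.9449  0.0001]
 [-0.0018 -0.0006 -1.    ]] [-0.5759  0.204  -0.8596] [ 0.0708 -0.1443 -0.0198]
side 0.87 [161.3, 346.0, 82.4, 23.1]
side 0.82 [248.6, 212.1, 30.1, 33.0]
side 0.78 [171.3, 231.5, 37.4, 56.8]
side 0.69 [290.0, 293.4, 13.2, 56.5]
side rail 0.76 [155.2, 115.5, 77.2, 39.1]
top 0.66 [290.7, 244.5, 21.5, 9.5]
top 0.61 [331.0, 211.9, 8.6, 10.2]
top 0.56 [334.5, 253.6, 38.9, 40.1]
top 0.49 [358.3, 213.1, 19.4, 7.3]
top rail 0.72 [155.4, 154.6, 39.3, 68.9]
```

View pics/b.png

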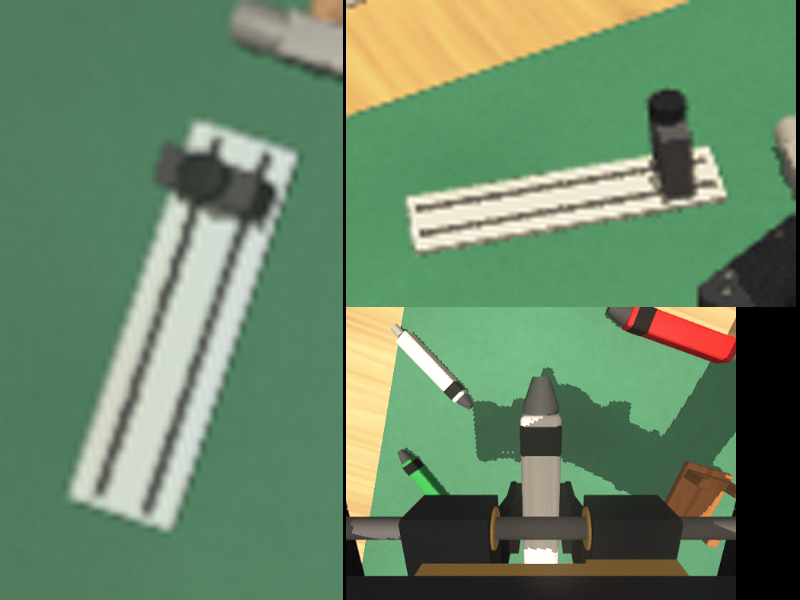

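The picture shows the marker held squarely. In the top crop (upper left) the rail corners are at about (68,498), (170,530), (197,122) and (297,155). In the side crop the bottom edge of the block's face is near (665,198).

Run:
```python
from h import *
t=capture("top"); s=capture("side")
tc=[(140+x/5.717,130+y/5.714) for x,y in((68,498),(170,530),(297,155),(197,122))]
sc=[(140+(x-346)/4.09,95+y/4.09) for x,y in((408,198),(415,252),(726,197),(710,148))]
for c,C in((t,tc),(s,sc)):
    P=np.array([onz(c,*p,.006)[:2] for p in C]); u=(P[3]+P[2]-P[0]-P[1])/2
    print(P.tolist(),"ctr",P.mean(0),"len",np.linalg.norm(u),"yaw",np.degrees(np.arctan2(u[1],u[0])))
b=[onz(s,140+(x-346)/4.09,95+y/4.09,.006)[:2] for x,y in((665,198),(693,197))]
print(b)
tb=[onz(t,140+x/5.717,130+y/5.714,.06)[:2] for x,y in((158,180),(165,145),(262,222))]
print("top block",tb)
m=masks_of(t,"stop_rail")[0]; ys,xs=np.nonzero(m["pixels"]); P=np.array([onz(t,x,y,.006)[:2] for x,y in zip(xs,ys)])
print(cv2.minAreaRect((P*1000).astype(np.float32)))
```

```text
[[0.4188162997567979, 0.29580788164331845], [0.4026147532643695, 0.23906464919682813], [0.6113918532409303, 0.17595502944207497], [0.6285163057264449, 0.2320204182642734]] ctr [0.5153 0.2357] len 0.21864695167608647 yaw -16.869162339420715
[[0.4216099768947251, 0.2937333582390639], [0.40356666184812284, 0.23569459833375872], [0.6130702793327658, 0.17338998151159057], [0.6310331895696764, 0.2292825676553203]] ctr [0.5173 0.233 ] len 0.21884162214613342 yaw -16.83433014316082
[array([0.5761, 0.1956]), array([0.5933, 0.1859])]
top block [array([0.5889, 0.2391]), array([0.6076, 0.236 ]), array([0.5679, 0.1834])]
((516.968505859375, 238.4435577392578), (68.56887817382812, 217.5553741455078), 74.1824951171875)
```

Run:
```python
from h import *
plan([.4857,.2437,.13],163.15,11,0)
```

```text
[[0, -13.5, 41.0, 2.7, 0.0, -0.0001, 0.0571], [0, -11.2, 41.7, 2.7, 0.0, -0.0001, 0.0571], [0, -8.8, 42.2, 2.7, 0.0, -0.0001, 0.0571], [0, -6.4, 42.7, 2.7, 0.0, -0.0001, 0.0571], [0, -3.9, 43.0, 2.7, 0.0, -0.0001, 0.0571], [0, -1.5, 43.1, 2.7, 0.0, -0.0001, 0.0571], [0, 1.0, 43.1, 2.7, 0.0, -0.0001, 0.0571], [0, 3.5, 43.0, 2.7, 0.0, -0.0001, 0.0571], [0, 5.9, 42.7, 2.7, 0.0, -0.0001, 0.0571], [0, 8.3, 42.3, 2.7, 0.0, -0.0001, 0.0571], [0, 10.7, 41.8, 2.7, 0.0, -0.0001, 0.0571]]
```

apply_moves(
  steps=[
    [[0,-13.5,41,2.7,0,0,0.057],[0,-11.2,41.7,2.7,0,0,0.057],[0,-8.8,42.2,2.7,0,0,0.057],[0,-6.4,42.7,2.7,0,0,0.057],[0,-3.9,43,2.7,0,0,0.057],[0,-1.5,43.1,2.7,0,0,0.057],[0,1,43.1,2.7,0,0,0.057],[0,3.5,43,2.7,0,0,0.057],[0,5.9,42.7,2.7,0,0,0.057],[0,8.3,42.3,2.7,0,0,0.058],[0,10.7,41.8,2.7,0,0,0.058],[0,0,0,0,0,0,0]],
  ],
)

```text
time_s: 8.0
tcp_pos: [0.4859, 0.2464, 0.1305]
ee_rot: [[-0.958, 0.287, 0.001], [0.287, 0.958, 0.0], [-0.0, 0.001, -1.0]]
wrist_force: [-0.6, -0.4, -1.7]
gripper_width: 0.274
```

apply_moves(
  steps=[
    [[0,0,0,30,0,0,0],[0,0,0,30,0,0,0],[0,0,0,20,0,0,0],[0,0,0,9,0,0,0],[0,0,0,0,0,0,0],[0,0,0,0,0,0,0]],
  ],
)

```text
time_s: 8.75
tcp_pos: [0.4863, 0.2439, 0.0428]
ee_rot: [[-0.957, 0.291, 0.001], [0.291, 0.957, 0.001], [-0.001, 0.001, -1.0]]
wrist_force: [0.6, -0.7, -1.9]
gripper_width: 0.274
```

Run:
```python
from h import *
s=sense(); print(s["tcp_pos"],s["ee_rot"],s["wrist_force"])
rel=(s["tcp_pos"][:2]-[.5163,.2344]); u=np.array([.957,-.29]); n=np.array([.29,.957]); print(rel@u,rel@n)
c=capture("side"); b=cv2.resize(c["color"][90:180,130:270],(700,450),interpolation=cv2.INTER_CUBIC); save("c.png",b)
```

```text
[0.4863 0.2439 0.0428] [[-0.9568  0.2909  0.0014]
 [ 0.2909  0.9568  0.0011]
 [-0.0011  0.0015 -1.    ]] [ 0.5741 -0.6511 -1.9281]
-0.031436690558694136 0.00041983299373086574
```

View pics/c.png

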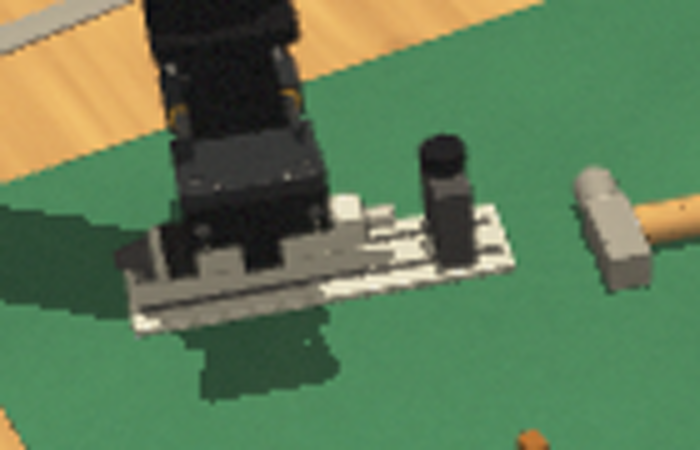

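The side view shows the button at (380,220), level with the block face at (430,230), about 19 mm short. I'll creep in.

apply_moves(
  steps=[
    [[0,-4,0,0,0,0,0],[0,-4,0,0,0,0,0],[0,-3,0,0,0,0,0],[0,-2,0,0,0,0,0],[0,-1,0,0,0,0,0],[0,0,0,0,0,0,0]],
  ],
)

```text
time_s: 9.55
tcp_pos: [0.4991, 0.2395, 0.0418]
ee_rot: [[-0.957, 0.291, -0.0], [0.291, 0.957, -0.0], [0.0, -0.0, -1.0]]
wrist_force: [-0.4, 0.6, -0.6]
gripper_width: 0.268
```

apply_moves(
  steps=[
    [[0,-1,0,0,0,0,0],[0,-1,0,0,0,0,0],[0,0,0,0,0,0,0]],
  ],
)

```text
time_s: 9.93
tcp_pos: [0.5011, 0.239, 0.0419]
ee_rot: [[-0.957, 0.291, 0.0], [0.291, 0.957, 0.0], [-0.0, 0.0, -1.0]]
wrist_force: [-0.0, 0.1, -1.2]
gripper_width: 0.271
```

apply_moves(
  steps=[
    [[0,-1,0,0,0,0,0],[0,-1,0,0,0,0,0],[0,0,0,0,0,0,0]],
  ],
)

```text
time_s: 10.3
tcp_pos: [0.5031, 0.2384, 0.0419]
ee_rot: [[-0.957, 0.291, 0.0], [0.291, 0.957, -0.0], [-0.0, 0.0, -1.0]]
wrist_force: [0.1, 0.5, -0.6]
gripper_width: 0.275
```

apply_moves(
  steps=[
    [[0,-1,0,0,0,0,0],[0,-1,0,0,0,0,0],[0,0,0,0,0,0,0]],
  ],
)

```text
time_s: 10.68
tcp_pos: [0.505, 0.2378, 0.0419]
ee_rot: [[-0.957, 0.291, 0.0], [0.291, 0.957, 0.0], [-0.0, 0.0, -1.0]]
wrist_force: [0.2, 0.7, -1.0]
gripper_width: 0.275
```

apply_moves(
  steps=[
    [[0,-1,0,0,0,0,0],[0,-1,0,0,0,0,0],[0,0,0,0,0,0,0]],
  ],
)

```text
time_s: 11.05
tcp_pos: [0.506, 0.2373, 0.0417]
ee_rot: [[-0.957, 0.291, -0.001], [0.291, 0.957, -0.0], [0.001, -0.001, -1.0]]
wrist_force: [-4.6, 1.5, 0.6]
gripper_width: 0.275
```

apply_moves(
  steps=[
    [[0,-1,0,0,0,0,0],[0,-1,0,0,0,0,0],[0,0,0,0,0,0,0]],
  ],
)

```text
time_s: 11.42
tcp_pos: [0.5074, 0.2368, 0.0416]
ee_rot: [[-0.957, 0.291, -0.002], [0.291, 0.957, -0.001], [0.002, -0.001, -1.0]]
wrist_force: [-6.5, 3.1, 0.4]
gripper_width: 0.275
```

apply_moves(
  steps=[
    [[0,-1,0,0,0,0,0],[0,-1,0,0,0,0,0],[0,0,0,0,0,0,0]],
  ],
)

```text
time_s: 11.8
tcp_pos: [0.51, 0.2361, 0.0417]
ee_rot: [[-0.957, 0.291, -0.001], [0.291, 0.957, -0.0], [0.001, -0.001, -1.0]]
wrist_force: [-5.0, 2.1, -0.4]
gripper_width: 0.274
```

apply_moves(
  steps=[
    [[0,-1,0,0,0,0,0],[0,-1,0,0,0,0,0],[0,0,0,0,0,0,0]],
  ],
)

```text
time_s: 12.18
tcp_pos: [0.513, 0.2354, 0.0418]
ee_rot: [[-0.957, 0.291, 0.001], [0.291, 0.957, 0.0], [-0.0, 0.0, -1.0]]
wrist_force: [-1.1, 1.1, -2.2]
gripper_width: 0.275
```

apply_moves(
  steps=[
    [[0,-1,0,0,0,0,0],[0,-1,0,0,0,0,0],[0,0,0,0,0,0,0]],
  ],
)

```text
time_s: 12.55
tcp_pos: [0.5151, 0.235, 0.042]
ee_rot: [[-0.957, 0.291, 0.001], [0.291, 0.957, 0.0], [-0.001, 0.001, -1.0]]
wrist_force: [-0.2, 0.5, -1.8]
gripper_width: 0.271
```

apply_moves(
  steps=[
    [[0,-1,0,0,0,0,0],[0,-1,0,0,0,0,0],[0,0,0,0,0,0,0]],
  ],
)

```text
time_s: 12.92
tcp_pos: [0.5165, 0.2343, 0.0419]
ee_rot: [[-0.957, 0.291, 0.0], [0.291, 0.957, 0.0], [-0.0, 0.0, -1.0]]
wrist_force: [-0.7, 0.0, -1.3]
gripper_width: 0.27
```

apply_moves(
  steps=[
    [[0,-1,0,0,0,0,0],[0,0,0,0,0,0,0]],
  ],
)

```text
time_s: 13.18
tcp_pos: [0.5174, 0.234, 0.0419]
ee_rot: [[-0.957, 0.291, 0.0], [0.291, 0.957, -0.0], [-0.0, -0.0, -1.0]]
wrist_force: [0.8, 0.2, -0.5]
gripper_width: 0.272
```

apply_moves(
  steps=[
    [[0,-1,0,0,0,0,0],[0,0,0,0,0,0,0]],
  ],
)

```text
time_s: 13.42
tcp_pos: [0.5175, 0.2338, 0.0417]
ee_rot: [[-0.957, 0.291, -0.001], [0.291, 0.957, -0.0], [0.001, -0.001, -1.0]]
wrist_force: [-4.4, 2.3, -0.3]
gripper_width: 0.274
```

apply_moves(
  steps=[
    [[0,-1,0,0,0,0,0],[0,0,0,0,0,0,0]],
  ],
)

```text
time_s: 13.68
tcp_pos: [0.5176, 0.2336, 0.0416]
ee_rot: [[-0.957, 0.291, -0.003], [0.291, 0.957, -0.001], [0.003, -0.001, -1.0]]
wrist_force: [-7.9, 4.2, 0.9]
gripper_width: 0.269
```

apply_moves(
  steps=[
    [[0,-1,0,0,0,0,0],[0,0,0,0,0,0,0],[0,4,0,0,0,0,0],[0,12,0,0,0,0,0],[0,20,0,0,0,0,0],[0,4,0,-25,0,0,0],[0,0,0,-40,0,0,0],[0,0,0,-25,0,0,0],[0,0,0,0,0,0,0],[0,0,0,0,0,0,0]],
  ],
)

```text
time_s: 14.92
tcp_pos: [0.4807, 0.2444, 0.1309]
ee_rot: [[-0.957, 0.291, -0.002], [0.291, 0.957, -0.001], [0.001, -0.001, -1.0]]
wrist_force: [0.6, 0.9, -1.6]
gripper_width: 0.268
```

Run:
```python
from h import *
s=sense(); print(s["tcp_pos"],s["ee_rot"],s["wrist_force"])
c=capture("side"); w=capture("wrist")
ax=s["tcp_pos"]+s["ee_rot"]@[0,0,.0085]; d=-s["ee_rot"][:,0]
for L in(-.081,.06,.066,.078): print(L,(proj(c,ax+d*L)-[120,60])*5)
b=cv2.resize(c["color"][60:150,120:250],None,fx=5,fy=5,interpolation=cv2.INTER_CUBIC); save("d.png",b)
t=capture("top"); P=[]
for m in masks_of(t,"cradle")+[]:
    print(m["confidence"],m["box"])
    ys,xs=np.nonzero(m["pixels"])
cr=np.vstack([cv2.resize(t["color"][170:220,225:280],(550,500),interpolation=cv2.INTER_CUBIC)])
cs=cv2.resize(c["color"][165:225,195:265],(583,500),interpolation=cv2.INTER_CUBIC)
save("e.png",cv2.resize(np.hstack([cr,cs]),None,fx=.7,fy=.7))
```

```text
[0.4807 0.2444 0.1309] [[-0.9567  0.2911 -0.0017]
 [ 0.2911  0.9567 -0.0009]
 [ 0.0013 -0.0013 -1.    ]] [ 0.621   0.9054 -1.6379]
-0.081 [120.3951 282.1325]
0.06 [384.2051 241.195 ]
0.066 [395.1897 239.4904]
0.078 [417.1011 236.0902]
0.95 [240.1, 179.0, 24.0, 33.8]
```

View pics/d.png

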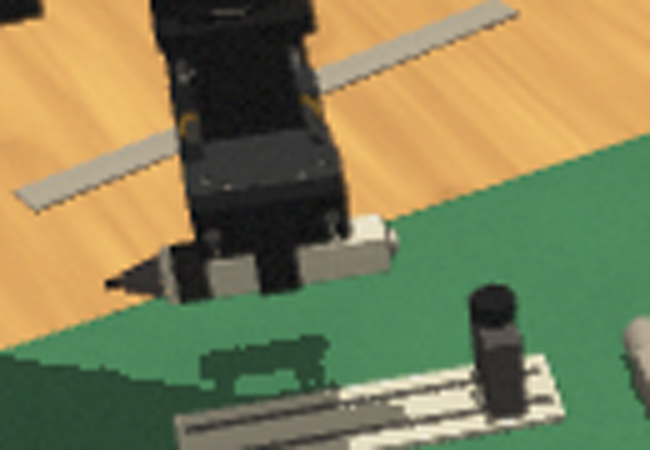

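View pics/e.png

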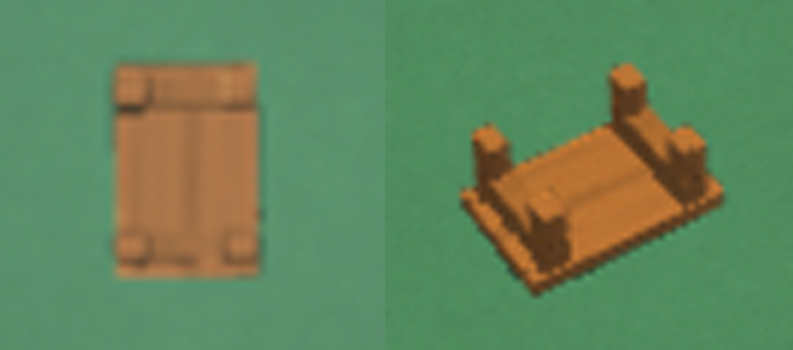

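The side view shows the button flush at about (397,240), where the 66 mm prediction puts it, and the point is out, so the button is in. The cradle pictures show the four cheek tops, which give its pose.

Run:
```python
from h import *
t=capture("top"); s=capture("side")
# order: +x+y, +x-y, -x-y, -x+y
T=[(132,90),(238,88),(240,248),(133,249)]
A=np.array([onz(t,225+x/7,170+y/7,.042)[:2] for x,y in T])
S=[(488,132),(627,75),(688,137),(548,200)]
S=[S[1] if 0 else S[0],S[1],S[2],S[3]]
B=np.array([onz(s,195+(x-385)/5.831,165+y/5.831,.042)[:2] for x,y in S])
for n,P in(("top",A),("side",B)): print(n,P.tolist(),P.mean(0))
B0=np.array([onz(t,225+x/7,170+y/7,.01)[:2] for x,y in((115,62),(258,62),(258,277),(115,277))]); print(B0.tolist(),B0.mean(0))
C0=np.array([onz(s,195+(x-385)/5.831,165+y/5.831,.01)[:2] for x,y in((462,198),(535,288),(722,190))]); print(C0.tolist(),(C0[0]+C0[2])/2)
```

```text
top [[0.5309668854618218, 0.008023185629775227], [0.5329233209515261, -0.03823273482683054], [0.46314114004474444, -0.0407424956667887], [0.46160384070146165, 0.005820949347573413]] [ 0.4972 -0.0163]
side [[0.4655641992262524, 0.008571895572364041], [0.5324460159201713, 0.007568568376867479], [0.5354401970288204, -0.03894039976619312], [0.46825293394998624, -0.039725516856657594]] [ 0.5004 -0.0156]
[[0.5457259843742153, 0.01733045276375563], [0.5472230028001631, -0.04688339625895595], [0.45080299985915273, -0.04911183969807599], [0.44928585447365604, 0.01484352286354268]] [ 0.4983 -0.016 ]
[[0.45007398954590855, 0.008860071589098961], [0.45241702583316085, -0.053170808647895806], [0.5469730282522988, -0.04644586149160268]] [ 0.4985 -0.0188]
```

Run:
```python
from h import *
plan([.4985,-.0163,.10],181.3,8,0)
```

```text
[[0, -11.5, -30.6, 3.9, -0.0002, -0.0001, -0.0398], [0, -10.3, -31.0, 3.9, -0.0002, -0.0001, -0.0398], [0, -9.0, -31.4, 3.9, -0.0002, -0.0001, -0.0398], [0, -7.8, -31.7, 3.9, -0.0002, -0.0001, -0.0398], [0, -6.5, -32.0, 3.9, -0.0002, -0.0001, -0.0398], [0, -5.2, -32.3, 3.9, -0.0002, -0.0001, -0.0398], [0, -4.0, -32.4, 3.9, -0.0002, -0.0001, -0.0398], [0, -2.7, -32.6, 3.9, -0.0002, -0.0001, -0.0398]]
```

apply_moves(
  steps=[
    [[0,-11.5,-30.6,3.9,0,0,-0.04],[0,-10.3,-31,3.9,0,0,-0.04],[0,-9,-31.4,3.9,0,0,-0.04],[0,-7.8,-31.7,3.9,0,0,-0.04],[0,-6.5,-32,3.9,0,0,-0.04],[0,-5.2,-32.3,3.9,0,0,-0.04],[0,-4,-32.4,3.9,0,0,-0.04],[0,-2.7,-32.6,3.9,0,0,-0.04],[0,0,0,0,0,0,0],[0,0,0,0,0,0,0]],
  ],
)

```text
time_s: 16.48
tcp_pos: [0.4991, -0.0159, 0.1005]
ee_rot: [[-1.0, -0.024, -0.0], [-0.024, 1.0, -0.0], [0.0, -0.0, -1.0]]
wrist_force: [0.5, -0.0, -1.3]
gripper_width: 0.275
```

Run:
```python
from h import *
s=sense(); print(s["tcp_pos"],s["ee_rot"])
print("tool-frame shift to target mm",s["ee_rot"].T@(np.array([.4985,-.0163,.0450])-s["tcp_pos"])*1000)
w=capture("wrist"); c=capture("side")
o=np.zeros((384,800,3),np.uint8); o[:300,:400]=cv2.resize(w["color"],(400,300)); o[:,400:]=cv2.resize(c["color"][140:236,180:280],(400,384),interpolation=cv2.INTER_CUBIC); save("f.png",o)
```

```text
[ 0.4991 -0.0159  0.1005] [[-0.9997 -0.0243 -0.0001]
 [-0.0243  0.9997 -0.0001]
 [ 0.0001 -0.0001 -1.    ]]
tool-frame shift to target mm [ 0.6445 -0.3575 55.515 ]
```

View pics/f.png

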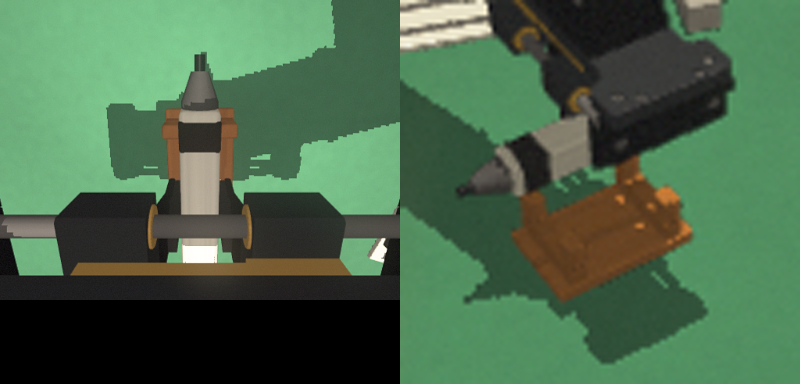

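The wrist view shows the marker at column 200, centred on the cradle (165–237). The writing point is out. Lowering now.

apply_moves(
  steps=[
    [[0,0.5,-0.4,20,0,0,0],[0,0,0,15,0,0,0],[0,0,0,10,0,0,0],[0,0,0,5,0,0,0],[0,0,0,3,0,0,0],[0,0,0,0,0,0,0]],
  ],
)

```text
time_s: 17.32
tcp_pos: [0.4987, -0.0164, 0.0478]
ee_rot: [[-1.0, -0.025, 0.0], [-0.025, 1.0, 0.0], [-0.0, 0.0, -1.0]]
wrist_force: [0.8, 0.2, -1.7]
gripper_width: 0.277
```

apply_moves(
  steps=[
    [[0,0,0,1.5,0,0,0],[0,0,0,1,0,0,0],[0,0,0,0,0,0,0],[0,0,0,0,0,0,0]],
  ],
)

```text
time_s: 17.82
tcp_pos: [0.4986, -0.0165, 0.0452]
ee_rot: [[-1.0, -0.025, 0.0], [-0.025, 1.0, -0.0], [-0.0, -0.0, -1.0]]
wrist_force: [0.2, -0.3, -1.5]
gripper_width: 0.273
```

apply_moves(
  steps=[
    [[0,0,0,0.5,0,0,0],[0,0,0,0.3,0,0,0],[0,0,0,0,0,0,0]],
  ],
)

```text
time_s: 18.2
tcp_pos: [0.4986, -0.0164, 0.0445]
ee_rot: [[-1.0, -0.025, 0.0], [-0.025, 1.0, -0.0], [-0.0, -0.0, -1.0]]
wrist_force: [-0.4, -0.6, -0.0]
gripper_width: 0.272
```

apply_moves(
  steps=[
    [[0.6,0,0,0,0,0,0],[0.6,0,0,0,0,0,0],[0.6,0,0,0,0,0,0],[0.6,0,0,0,0,0,0],[0.6,0,0,0,0,0,0],[0.6,0,0,0,0,0,0]],
  ],
)

```text
time_s: 18.95
tcp_pos: [0.4986, -0.0165, 0.0443]
ee_rot: [[-1.0, -0.025, 0.0], [-0.025, 1.0, -0.0], [-0.0, -0.0, -1.0]]
wrist_force: [0.1, -0.2, 0.7]
gripper_width: 0.592
```

apply_moves(
  steps=[
    [[0.6,0,0,-10,0,0,0],[0.6,0,0,-25,0,0,0],[0.6,0,0,-45,0,0,0],[0.6,0,0,-50,0,0,0],[0.6,40,0,-30,0,0,0],[0.6,40,0,0,0,0,0],[0.6,0,0,0,0,0,0],[0.6,0,0,0,0,0,0]],
  ],
)

```text
time_s: 19.95
tcp_pos: [0.4191, -0.0184, 0.2051]
ee_rot: [[-1.0, -0.025, 0.002], [-0.025, 1.0, 0.0], [-0.002, 0.0, -1.0]]
wrist_force: [1.2, -0.5, 0.7]
gripper_width: 0.598
```

Run:
```python
from h import *
s=sense(); print(s["time_s"],s["tcp_pos"],s["wrist_force"],s["gripper_width"])
w=capture("wrist"); c=capture("side")
for k,cc in(("w",w),("s",c)):
  for m in masks_of(cc,"marker"):
    ys,xs=np.nonzero(m["pixels"]); P=np.array([onz(cc,x,y,.036)[:2] for x,y in zip(xs,ys)]); print(k,m["confidence"],m["box"],cv2.minAreaRect((P*1000).astype(np.float32)))
o=np.zeros((384,800,3),np.uint8); o[:300,:400]=cv2.resize(w["color"],(400,300)); o[:,400:]=cv2.resize(c["color"][140:236,180:280],(400,384),interpolation=cv2.INTER_CUBIC); save("g.png",o)
```

```text
19.95 [ 0.4191 -0.0184  0.2051] [ 1.2448 -0.5146  0.722 ] 0.598226718066672
w 0.97 [52.7, 62.6, 172.5, 29.5] ((328.4407043457031, -125.63069915771484), (23.69032859802246, 150.66851806640625), 1.3559801578521729)
w 0.81 [242.2, 168.2, 26.7, 107.0] ((468.1204833984375, -17.953815460205078), (117.8458480834961, 25.475730895996094), 1.9532078504562378)
s 0.94 [171.6, 232.6, 36.1, 52.6] ((323.416015625, -149.38311767578125), (28.29404640197754, 157.62501525878906), 1.6985400915145874)
s 0.94 [340.2, 253.7, 11.7, 50.4] ((575.2381591796875, -361.2820739746094), (107.95338439941406, 17.920814514160156), 52.34819793701172)
s 0.92 [288.8, 293.5, 13.7, 59.0] ((437.6892395019531, -383.3759765625), (109.77638244628906, 19.30778694152832), 60.6689453125)
s 0.86 [160.9, 347.5, 84.4, 22.4] ((258.2122802734375, -350.93768310546875), (30.85736656188965, 153.13693237304688), 51.970645904541016)
s 0.69 [199.1, 177.4, 51.0, 26.7] ((490.65643310546875, -16.351837158203125), (151.78182983398438, 40.46520233154297), 1.7386486530303955)
```

View pics/g.png

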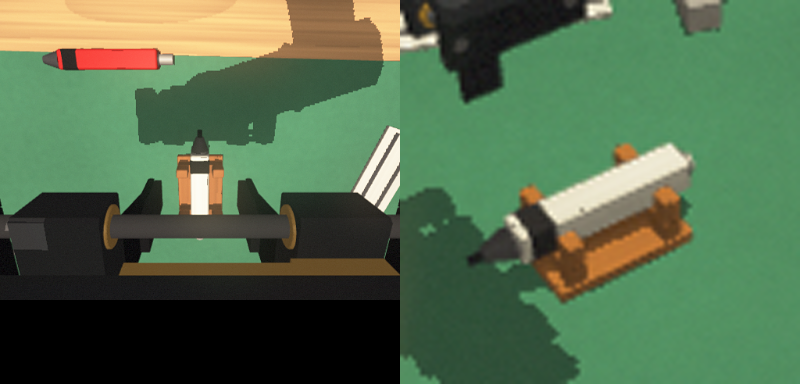

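The marker lies level in both notches with its point out and the button flush, and the gripper is clear. Handing in.

```bash
python3 -c "
from h import *
print(r.finish_job())"
```

```text
the job is handed in; nothing more can be done
None
```

The marker's button is clicked in, and the marker lies in both notches of the rest with the gripper clear. I handed the job in at about 20 s of the 54 s allowed; no verdict is reported.

- **Button push:** I crept the button up to the block in steps of about 1 mm. The force rose to about 7 N, fell away as the button went in, and rose again at a rigid stop about 12–13 mm later. The last reading before a final 1 mm push was about 9 N. After backing off, the picture showed the button face at the "in" position and the point out.
- **Laying down:** I aligned the marker with the rest and lowered it until it touched, then let go and lifted clear. The final pictures show it level in both notches, about centred, with the button still in.
- **Bystanders:** I kept clear of the hammer, jar and weight, but took no final measurement of them.
- **Disagreements:** The camera views differed by up to about 3 mm on the positions of the marker, rail and rest. I averaged or judged between them, and the button met the block within about 1 mm of where I expected. In the last wrist picture the gripper hid part of the marker, so the centring rests on the side view and on where the gripper let go.

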